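# Present the site model: press the green-roofed, then the orange-roofed building

### The arm

A 6-joint arm with a two-finger parallel gripper is mounted at the origin on the work surface. World frame = base frame: x ahead of the robot, y to its left, z up, the work surface at z = 0. Lengths are in m, angles in rad, forces in N, time in s.
With the tool pointing down it reaches from about 0.275 to 0.75 m from the base axis. Payload 10.2 kg.
Tool frame: the origin (TCP) lies at the very end of the fingers, on their centre line; the grasp point (between the pads) lies 19 mm behind it; z points along the fingers, y is the line along which they close (so a half turn about z gives the same grasp; the last joint's range is limited). The gripper opens to 88 mm and grips with 3 to 60 N. Pads are 18 mm wide; open, the fingers measure 123 mm over their backs; the gripper's body (75 mm by 187 mm) begins 45 mm behind the grasp point.
Start: joints at [-1.443, 0.313, 1.498, -0, 1.331, -0.223], TCP at [0.18, -0.493, 0.239] pointing down, gripper open.
Joint ranges: [-2.94, 2.94], [-0.97, 2.17], [0.19, 2.56], [-1.23, 4.37], [0.02, 3.11], [-2.88, 2.88]. Speed limits (rad/s): [2.39, 2.39, 3.01, 3.14, 3.14, 3.14].

### API

Orientations are given as a unit quaternion [w, x, y, z].
In Python, from bench import * gives the robot as it stands.
- The arm moves only by the tool play_rows, never from a script. Its argument "commands" is one flat list of numbers, 6 for each row, row after row: the shift along the tool's x, y, z as a fraction of full scale, then the turn, a rotation vector about the tool's x, y, z as a fraction of full scale. A call has 1 to 8 rows; each row is the pose to reach, as a shift and turn from the pose commanded when the call began, along the tool's axes at that moment, turning the shorter way round; what a row does not reach only later rows make up. Full scale, the value 1, is 0.5 m for a shift and 2 pi rad for a turn. A row lasts 1/10 s, in which the tool goes at most 50 mm and 8.59 degrees, less where a joint would pass 70% of its speed; a pose out of reach is approached as far as the arm can. A call with a number of a shift or a turn outside -1 to 1 is refused whole. A call with a gripper value outside its range is refused whole. "gripper" is the opening, from -1 (shut) to 1 (fully open), so that 0 is half open, set as the call begins (left out, the last holds). The fingers move at their own pace and stop on an object; the grip force is fixed at half the most. Time passes only in rows, so rows that repeat a pose let the fingers close. It gives the time, the measured TCP pose, the force, the opening and the grip force at its end, in the units of the state.
- read_state(): the state, without advancing time (a new reading comes with each control period).
- capture(name): name is "scene" or "side" or "wrist"; returns (picture, depth): 480x640x3 uint8, red, green, blue; 480x640 float32, m along the optical axis (not along the pixel's ray), 0 where there is no reading.
- camera_model(name): a dict with "mtx" (3x3 intrinsics, pixels), "R" (3x3) and "t" (3): a world point X has camera coordinates R X + t. Camera axes: x right, y down, z forward; pixel columns grow to the right and rows downward; lengths in m; the calibration is good to about 2 mm. A picture is of the moment at which its call begins: read the wrist's pose just before it. camera_model takes no time and is no camera call; for the wrist camera it gives the pose at the moment of the call.
- sign_off(): hands the job in; it is judged then, once.
The state is a dict: "time": time; "qpos": joint angles; "joint_velocities": joint speeds; "effort": joint torques, N m; "position": TCP position; "orientation": TCP orientation; "force": force on the tool from outside, world axes, zero at the start; "moment": the same for the moment, N m; "width": opening from 0.0 (shut) to 1.0 (fully open); "finger_force": force on a finger pad.
Only numpy, scipy, OpenCV 4.12 (cv2) and the standard library are available. Lean on these libraries where they do the work, as an engineer would, in place of code of your own. Each camera call takes 0.05 s, during which the arm holds its last target. There are 200 camera calls.

### The job

Show the review jury the two proposals on the interactive site model: with the fingertips, press the building with the green roof gently down to its stop and let it spring back up, then do the same to the building with the orange roof. Press on the roofs only, do not pinch a building, do not touch the buildings with white, blue and black roofs, leave the tower, cup, glue, tape and offcut where they stand, and withdraw at the end.

Things in the scene. Friction and masses are not known exactly. Their poses are not given: they have to be found in the camera images.
- model: architectural city model: cardboard slab 280 x 350 x 20 mm lying on the table, with low fixed blocks (up to 18 mm above the slab) around its rim; origin under its centre, x and y along its 280 and 350 mm sides. Six plots in two rows of three, 90 mm apart, carry five sprung buildings and one loose wooden tower, in any arrangement
- green_plot: fixed grey plot, 64 x 64 x 2 mm, on the model's top, carrying the green-roofed building; origin under its centre, sides parallel to the model's
- green_roof (a point): centre of the top face of the green roof (46 x 46 mm, flat, level; sides parallel to the model's); the building is 44 x 44 mm with wooden walls and dark window bands, roof top 50 mm above its plot when up. The point sinks with the building
- green_key (a joint): how far the green-roofed building is pressed down, m: 0 = up, 0.008 = at its lower stop. Sprung: starts to move at about 1.2 N, reaches the stop at about 4.5 N, and springs back up when let go
- orange_plot: fixed grey plot, 64 x 64 x 2 mm, on the model's top, carrying the orange-roofed building; origin under its centre, sides parallel to the model's
- orange_roof (a point): centre of the top face of the orange roof (46 x 46 mm, flat, level; sides parallel to the model's); the building is 44 x 44 mm with wooden walls and dark window bands, roof top 44 mm above its plot when up. The point sinks with the building
- orange_key (a joint): how far the orange-roofed building is pressed down, m: 0 = up, 0.008 = at its lower stop. Sprung: starts to move at about 1.2 N, reaches the stop at about 4.5 N, and springs back up when let go
- white_plot: fixed grey plot, 64 x 64 x 2 mm, on the model's top, carrying the white-roofed building; origin under its centre, sides parallel to the model's
- white_roof (a point): centre of the top face of the white roof (46 x 46 mm, flat, level; sides parallel to the model's); the building is 44 x 44 mm with wooden walls and dark window bands, roof top 56 mm above its plot when up. The point sinks with the building
- white_key (a joint): how far the white-roofed building is pressed down, m: 0 = up, 0.008 = at its lower stop. Sprung: starts to move at about 1.2 N, reaches the stop at about 4.5 N, and springs back up when let go
- blue_plot: fixed grey plot, 64 x 64 x 2 mm, on the model's top, carrying the blue-roofed building; origin under its centre, sides parallel to the model's
- blue_roof (a point): centre of the top face of the blue roof (46 x 46 mm, flat, level; sides parallel to the model's); the building is 44 x 44 mm with wooden walls and dark window bands, roof top 47 mm above its plot when up. The point sinks with the building
- blue_key (a joint): how far the blue-roofed building is pressed down, m: 0 = up, 0.008 = at its lower stop. Sprung: starts to move at about 1.2 N, reaches the stop at about 4.5 N, and springs back up when let go
- black_plot: fixed grey plot, 64 x 64 x 2 mm, on the model's top, carrying the black-roofed building; origin under its centre, sides parallel to the model's
- black_roof (a point): centre of the top face of the black roof (46 x 46 mm, flat, level; sides parallel to the model's); the building is 44 x 44 mm with wooden walls and dark window bands, roof top 53 mm above its plot when up. The point sinks with the building
- black_key (a joint): how far the black-roofed building is pressed down, m: 0 = up, 0.008 = at its lower stop. Sprung: starts to move at about 1.2 N, reaches the stop at about 4.5 N, and springs back up when let go
- tower_mid (a point): loose round wooden tower standing on one plot of the model, 28 mm diameter, 55 mm high; point at its centre
- cup_mid (a point): loose white paper cup, 76 mm across, 90 mm high, on the table beside the model; point at its centre
- glue_mid (a point): loose white glue bottle with a blue label, 48 mm diameter, 120 mm high, on the table at the other side of the model; point at its centre
- tape_mid (a point): loose yellow roll of tape lying flat, 90 mm across, 24 mm high; point at its centre
- offcut_mid (a point): loose wooden offcut 70 x 35 x 30 mm; point at its centre

How it is judged:
On the way, in this order (a step that is already met when the one before it is completed fails the run):
1. the green-roofed building is pressed down (value of joint green_key above 0.005 m and contact force between the fingers and green_plot above 0.5 N), for 0.1 s.
2. the green-roofed building is let back up (value of joint green_key below 0.002 m), for 0.1 s.
3. the orange-roofed building is pressed down (value of joint orange_key above 0.005 m and value of joint green_key below 0.002 m and contact force between the fingers and orange_plot above 0.5 N), for 0.1 s.
At the end, for the whole second after the job is handed in: All five buildings are back up (within 2 mm of their upper stop) and the tower, cup, glue, tape and offcut are within 10 mm of where they started (value of joint each of green_key, orange_key, white_key, blue_key, black_key below 0.002 m and distance of each of tower_mid, cup_mid, glue_mid, tape_mid, offcut_mid from where it was at the start of the episode below 0.01 m); the robot touches nothing.
It fails at once if a building with a white, blue or black roof is touched or pressed ((value of joint white_key above 0.002 m or contact force between any of the fingers, the arm and white_plot above 0.5 N) or (value of joint blue_key above 0.002 m or contact force between any of the fingers, the arm and blue_plot above 0.5 N) or (value of joint black_key above 0.002 m or contact force between any of the fingers, the arm and black_plot above 0.5 N)).
It fails at once if the tower, cup, glue, tape or offcut is moved by more than 10 mm, tipped or lifted ((distance of tower_mid from where it was at the start of the episode above 0.01 m or angle between tower_mid's own z axis and vertical above 0.25 rad) or (distance of cup_mid from where it was at the start of the episode above 0.01 m or angle between cup_mid's own z axis and vertical above 0.25 rad) or (distance of glue_mid from where it was at the start of the episode above 0.01 m or angle between glue_mid's own z axis and vertical above 0.25 rad) or (distance of tape_mid from where it was at the start of the episode above 0.01 m or angle between tape_mid's own z axis and vertical above 0.25 rad) or (distance of offcut_mid from where it was at the start of the episode above 0.01 m or angle between offcut_mid's own z axis and vertical above 0.25 rad)).
It fails at once if the green- or orange-roofed building is pushed harder than 25 N (contact force between any of the fingers, the arm and green_plot above 25 N or contact force between any of the fingers, the arm and orange_plot above 25 N).
It fails at once if the green- or orange-roofed building is taken between the fingers instead of being touched on its roof ((horizontal distance between the grasp point and green_roof below 0.03 m and z of the grasp point in the frame of green_roof below 0.006 m) or (horizontal distance between the grasp point and orange_roof below 0.03 m and z of the grasp point in the frame of orange_roof below 0.006 m)).
It fails at once if both buildings are down at the same time (value of joint each of green_key, orange_key above 0.003 m).
It also fails if it takes over 38 s, if anything falls off the work surface, if the arm or the gripper's body presses on something with over 40 N, if the wrist force passes 120 N, or if a joint passes its speed limit or range.

## Working session

There is one attempt and no reset: what is moved stays moved. The work goes in short steps, Python scripts to look and compute and a tool call to move; the robot and the scene stay as the last step left them, time stands still between calls to the robot, and variables do not carry over. Pictures are saved under pics/ and viewed, at most 10 in all, crops included, and the job is handed in when it is done.

Besides the shell and the picture viewer there is one more tool, called as name(argument=value, ...) on one line, values as JSON. play_rows: Moves the arm, as the interface text tells. Shift numbers are shares of 0.5 m and turn numbers shares of 2 pi rad, none past 1 either way. Its arguments: {"type":"object","properties":{"commands":{"type":"array"},"gripper":{"type":"number"}},"required":["commands"]}

```bash
mkdir -p pics; python3 - <<'E'
from bench import *
import cv2,numpy as np
s=read_state(); print(s['time'],s['position'],s['orientation'],s['force'],s['width'])
for n in ['scene','side']:
    p,d=capture(n); cv2.imwrite(f'pics/{n}0.png',p[:,:,::-1]); np.savez(f'{n}0.npz',p=p,d=d)
    c=camera_model(n); print(n,c['mtx'].tolist(),-c['R'].T@c['t'])
E
```

```text
0.0 [ 0.18036202 -0.49278993  0.23817493] [-6.31672610e-04  9.84660168e-01  1.74481957e-01  3.24446594e-05] [ 0.20633702  0.30840491 -0.42081589] 1.0003933668769933
scene [[515.1534768339795, 0.0, 316.7803222250265], [0.0, 515.1534768339795, 224.44559561012883], [0.0, 0.0, 1.0]] [ 1.33451598 -0.45199854  1.03561795]
side [[619.4425773495065, 0.0, 312.89393336223486], [0.0, 619.4425773495065, 243.9479274168197], [0.0, 0.0, 1.0]] [-0.20759476  1.13529275  1.19091606]
```

View pics/scene0.png

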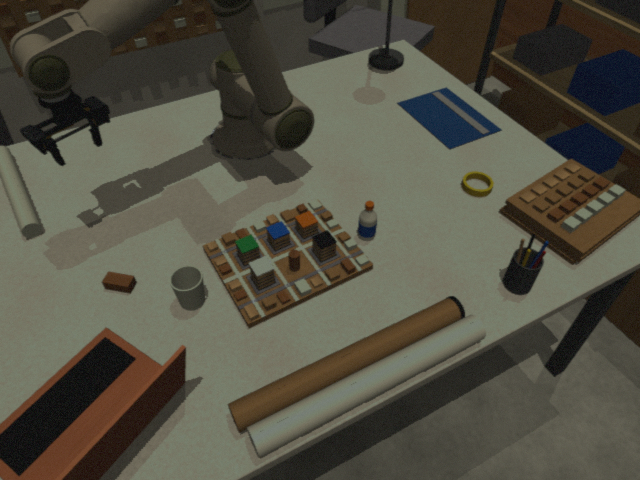

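View pics/side0.png

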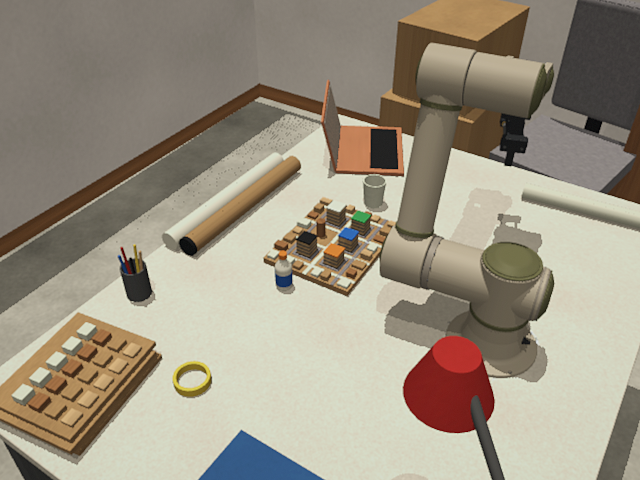

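The scene view shows the near-robot row green (247,243), blue (278,230) and orange (306,217). The other row is white (262,268), tower (295,258) and black (324,240), with the cup at (188,288) and the glue at (368,222). The side view shows orange (334,253), blue (348,235) and green (361,218).

```bash
cat > h.py <<'E'
from bench import *
import cv2,numpy as np
def rays(c,uv):
    uv=np.atleast_2d(np.float64(uv)); d=np.c_[(uv-c['mtx'][:2,2])/c['mtx'][0,0],np.ones(len(uv))]@c['R']
    return -c['R'].T@c['t'],d
def onplane(c,uv,z):
    o,d=rays(c,uv); return o+d*((z-o[2])/d[:,2])[:,None]
def tri(ca,ua,cb,ub):
    P=lambda c:c['mtx']@np.c_[c['R'],c['t']]
    X=cv2.triangulatePoints(P(ca),P(cb),np.float64(ua),np.float64(ub)).ravel(); return X[:3]/X[3]
def world(c,d,ys,xs):
    o,r=rays(c,np.c_[xs,ys]); return o+r*d[ys,xs][:,None]
HUE={'green':(50,80),'orange':(5,16),'blue':(100,125)}
def roof(p,name,box,vmin=0,smin=150):
    x0,y0,x1,y1=box; h=cv2.cvtColor(p,cv2.COLOR_RGB2HSV)
    m=((h[...,0]>=HUE[name][0])&(h[...,0]<=HUE[name][1])&(h[...,1]>smin)&(h[...,2]>vmin)).astype('u1')
    k=np.zeros_like(m);k[y0:y1,x0:x1]=1; m=m*k
    n,l,s,ce=cv2.connectedComponentsWithStats(m); i=1+s[1:,4].argmax(); return l==i,ce[i],s[i,4]
E
python3 - <<'E'
from h import *
B={'scene':{'green':(232,230,262,265),'blue':(264,217,293,250),'orange':(293,205,322,238)},'side':{'green':(348,205,375,235),'blue':(336,224,360,248),'orange':(322,242,348,270)}}
U={}
for n in B:
    f=np.load(n+'0.npz');p,d=f['p'],f['d'];c=camera_model(n)
    h=cv2.cvtColor(p,cv2.COLOR_RGB2HSV)
    for k,b in B[n].items():
        m,ce,a=roof(p,k,b); v=h[...,2][m]
        t,_=cv2.threshold(v.reshape(-1,1),0,255,cv2.THRESH_OTSU)
        m2,ce2,a2=roof(p,k,b,vmin=t)
        ys,xs=np.nonzero(m2); W=world(c,d,ys,xs)
        print(n,k,a,a2,t,np.percentile(v,[10,50,90]),ce2.round(1),'depth',np.median(W,0).round(4),W[:,2].min().round(3),W[:,2].max().round(3)); U[n,k]=ce2
S,T=camera_model('scene'),camera_model('side')
for k in B['scene']: print(k,tri(S,U['scene',k],T,U['side',k]).round(4))
R=lambda q:q
for nm,uv,z in [('tower',(295,251),.077),('white',(261,264),.078),('black',(323,237),.075),('cup',(188,275),.09),('glue',(370,206),.12)]: print(nm,onplane(S,uv,z).round(3))
print('corners',onplane(S,[(205,247),(249,319),(371,265),(316,200)],.02).round(3))
E
```

```text
scene green 219 208 66.0 [76.8 80.  82. ] [246.3 243.7] depth [ 0.5027 -0.202   0.073 ] 0.069 0.078
scene blue 228 216 76.0 [87.7 95.  97. ] [277.4 229.8] depth [ 0.4942 -0.1123  0.0696] 0.064 1.036
scene orange 290 210 91.0 [ 63.  116.5 120. ] [305.7 218.7] depth [ 0.4906 -0.0281  0.0669] 0.018 1.036
side green 67 53 134.0 [127.  158.  161.4] [360.8 215.4] depth [ 0.502  -0.2092  0.0749] 0.069 1.191
side blue 153 137 153.0 [153.8 180.  187.8] [348.4 233.2] depth [ 0.4866 -0.1111  0.0721] 0.065 1.191
side orange 191 163 161.0 [137. 214. 219.] [334.  249.7] depth [ 0.4855 -0.0269  0.0687] 0.061 0.077
green [ 0.5001 -0.2036  0.0735]
blue [ 0.4898 -0.1133  0.0688]
orange [ 0.4867 -0.0292  0.0659]
tower [[ 0.584 -0.107  0.077]]
white [[ 0.584 -0.197  0.078]]
black [[ 0.574 -0.023  0.075]]
cup [[ 0.544 -0.363  0.09 ]]
glue [[0.573 0.113 0.12 ]]
corners [[ 0.417 -0.288  0.02 ]
 [ 0.676 -0.273  0.02 ]
 [ 0.672  0.063  0.02 ]
 [ 0.396  0.052  0.02 ]]
```

Measured heights match the expected ones: green 73.5 mm against 72, orange 66 against 66. The green to orange spacing is about 175 mm against 180. Next I move high over green with the fingers shut and take a closer look.

play_rows(commands=[0.08, -0.032, 0, 0, 0, 0.005, 0.18, -0.073, 0, 0, 0, 0.01, 0.28, -0.113, 0, 0, 0, 0.015, 0.38, -0.154, 0, 0, 0, 0.02, 0.48, -0.194, 0, 0, 0, 0.03, 0.58, -0.235, 0, 0, 0, 0.04, 0.66, -0.267, 0, 0, 0, 0.045, 0.7, -0.284, 0, 0, 0, 0.045], gripper=-1)

```text
time: 0.9
position: [0.4619, -0.237, 0.2385]
orientation: [-0.0, 0.999, 0.034, -0.0]
force: [0.2, -1.1, 0.0]
width: 0.3
finger_force: 0.0
```

```bash
python3 - <<'E'
from h import *
s=read_state(); print(s['time'],s['position'],s['orientation'],s['force'],s['width'])
c=camera_model('wrist'); p,d=capture('wrist'); cv2.imwrite('pics/w1.png',p[:,:,::-1]); np.savez('w1.npz',p=p,d=d,**c)
print(-c['R'].T@c['t'],c['R'][2],c['mtx'][0,0])
E
```

```text
0.9 [ 0.46192087 -0.23700165  0.2385183 ] [-2.44460650e-04  9.99407616e-01  3.44144411e-02 -5.33183698e-05] [ 0.2120874  -1.1187253   0.04350846] 0.3002326781633207
[ 0.53355487 -0.23205353  0.38486821] [-0.27980966 -0.01871495 -0.95987307] 378.8977523182556
```

View pics/w1.png

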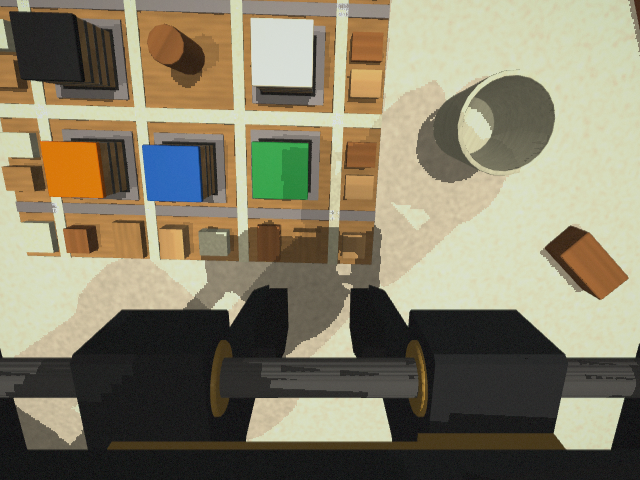

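The wrist picture shows the green roof at (281,170), orange at (72,169), blue (173,173), white (282,52), tower (175,50) and black (45,47). The fingers are still closing. I measure the roofs here.

```bash
python3 - <<'E'
from h import *
f=np.load('w1.npz');p,d=f['p'],f['d'];c={k:f[k] for k in('mtx','R','t')}
X={}
for k,b,z in [('green',(245,130,325,210),.072),('blue',(135,130,222,210),.069),('orange',(32,130,112,205),.066)]:
    m,ce,a=roof(p,k,b); (cx,cy),wh,an=cv2.minAreaRect(np.argwhere(m)[:,::-1].astype('f4'))
    ys,xs=np.nonzero(m); W=world(c,d,ys,xs); X[k]=onplane(c,(cx,cy),z)[0]
    print(k,a,np.round([cx,cy,*wh,an],1),X[k].round(4),'depth',np.median(W,0).round(4))
    S=camera_model('scene')
g=X['orange']-X['green']; print(g,np.degrees(np.arctan2(-g[0],g[1])))
for k,uv in dict(green=(246.3,243.7),blue=(277.4,229.8),orange=(305.7,218.7)).items():
    m,ce,a=roof(p,k,dict(green=(245,130,325,210),blue=(135,130,222,210),orange=(32,130,112,205))[k]); print(k,tri(S,uv,c,ce).round(4))
E
```

```text
green 3131 [280. 170.  56.  56.  90.] [ 0.5001 -0.2027  0.072 ] depth [ 0.5004 -0.2026  0.0724]
blue 3141 [172. 173.  56.  60.  90.] [ 0.4912 -0.1135  0.069 ] depth [ 0.4915 -0.1143  0.0693]
orange 3263 [ 72.9 168.7  58.1  64.9  88.5] [ 0.4887 -0.0304  0.066 ] depth [ 0.4888 -0.0304  0.0663]
[-0.01141215  0.17233712 -0.006     ] 3.788590889482745
green [ 0.5001 -0.2015  0.0699]
blue [ 0.4909 -0.1118  0.0666]
orange [ 0.4878 -0.0281  0.0643]
```

play_rows(commands=[0.083, -0.065, 0, 0, 0, 0, 0.083, -0.065, 0, 0, 0, 0, 0.083, -0.065, 0.08, 0, 0, 0, 0.083, -0.065, 0.16, 0, 0, 0, 0.083, -0.065, 0.22, 0, 0, 0, 0.083, -0.065, 0.26, 0, 0, 0, 0.083, -0.065, 0.26, 0, 0, 0, 0.083, -0.065, 0.26, 0, 0, 0], gripper=-1)

```text
time: 1.75
position: [0.4995, -0.2046, 0.1093]
orientation: [0.0, 0.999, 0.034, 0.0]
force: [-0.4, -1.0, -0.3]
width: 0.007
finger_force: 0.0
```

```bash
python3 - <<'E'
from h import *
s=read_state(); print(s['time'],s['position'],s['orientation'],s['force'],s['width'])
c=camera_model('wrist'); p,d=capture('wrist'); cv2.imwrite('pics/w2.png',p[:,:,::-1]); np.savez('w2.npz',p=p,d=d,**c)
print(onplane(c,[(0,0)],.072))
P=lambda X:(lambda v:(c['mtx']@v/v[2])[:2])(c['R']@np.array(X)+c['t'])
print('tip px',P(s['position']),'green centre',P([.5001,-.2025,.072]))
m,ce,a=roof(p,'green',(0,0,640,480)); print(ce,a,onplane(c,ce,.072))
E
```

```text
1.75 [ 0.49946637 -0.20463897  0.10933053] [1.21696438e-04 9.99426703e-01 3.38562182e-02 8.92315727e-05] [-0.42482264 -1.00895595 -0.26509787] 0.0074367657349167495
[[ 0.61494519 -0.06072671  0.072     ]]
tip px [318.77488269 306.38845901] green centre [314.67480362 272.81113517]
[313.05874499 260.09937059] 5243 [[ 0.50699178 -0.20122299  0.072     ]]
```

View pics/w2.png

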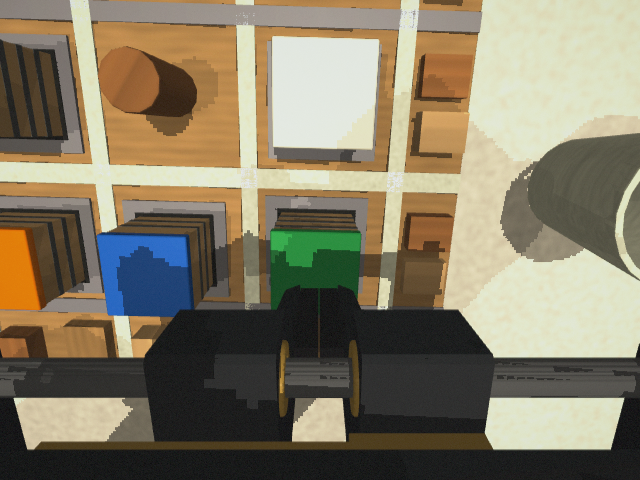

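The closed fingertips are above the green roof, which spans about x 271–360, so its centre is near (315,274). That agrees with the estimate. Now I press stepwise.

play_rows(commands=[0, -0.004, 0.03, 0, 0, 0, 0, -0.004, 0.056, 0, 0, 0, 0, -0.004, 0.066, 0, 0, 0, 0, -0.004, 0.072, 0, 0, 0, 0, -0.004, 0.078, 0, 0, 0, 0, -0.004, 0.082, 0, 0, 0, 0, -0.004, 0.082, 0, 0, 0])

```text
time: 2.5
position: [0.4995, -0.2023, 0.068]
orientation: [0.0, 0.999, 0.034, 0.0]
force: [-1.8, -0.4, 2.4]
width: 0.001
finger_force: 1.5
```

play_rows(commands=[0, 0, 0.003, 0, 0, 0, 0, 0, 0.006, 0, 0, 0, 0, 0, 0.008, 0, 0, 0, 0, 0, 0.008, 0, 0, 0, 0, 0, 0.008, 0, 0, 0])

```text
time: 3.0
position: [0.4996, -0.2023, 0.0644]
orientation: [0.0, 0.999, 0.034, 0.0]
force: [-2.4, 1.3, 8.3]
width: 0.002
finger_force: 4.5
```

At the stop, with 8.3 N. Lift straight up, then travel to above orange.

play_rows(commands=[0, 0, -0.02, 0, 0, 0, 0, 0, -0.06, 0, 0, 0, 0, 0, -0.12, 0, 0, 0, 0, 0, -0.2, 0, 0, 0, 0, 0, -0.26, 0, 0, 0, 0, -0.05, -0.28, 0, 0, 0, 0, -0.13, -0.28, 0, 0, 0, 0, -0.2, -0.28, 0, 0, 0])

```text
time: 3.8
position: [0.4922, -0.1011, 0.2042]
orientation: [-0.0, 0.999, 0.034, 0.0]
force: [0.9, -0.4, -0.1]
width: 0.008
finger_force: 0.0
```

```bash
python3 - <<'E'
from h import *
s=read_state(); print(s['time'],s['position'],s['orientation'],s['force'],s['width'])
c=camera_model('wrist'); p,d=capture('wrist'); cv2.imwrite('pics/w3.png',p[:,:,::-1])
for k,z in [('green',.072),('orange',.066)]:
    m,ce,a=roof(p,k,(0,60,640,280),smin=200 if k=='orange' else 150); r=cv2.minAreaRect(np.argwhere(m)[:,::-1].astype('f4'))
    ys,xs=np.nonzero(m); W=world(c,d,ys,xs); print(k,a,np.round([*r[0],*r[1],r[2]],1),onplane(c,[r[0],ce],z).round(4),np.median(W,0).round(4))
E
```

```text
3.8 [ 0.49224907 -0.10107383  0.2041917 ] [-2.17373916e-05  9.99432222e-01  3.36917096e-02  3.17664939e-04] [ 0.85303271 -0.42713857 -0.10042586] 0.008065924360894643
green 3548 [452.3 227.1  63.4  60.7   4.4] [[ 0.5003 -0.202   0.072 ]
 [ 0.5004 -0.2016  0.072 ]] [ 0.5007 -0.2014  0.0723]
orange 1029 [225.5 225.   58.   61.   90. ] [[ 0.4888 -0.0292  0.066 ]
 [ 0.4783 -0.0339  0.066 ]] [ 0.4727 -0.0374  0.0663]
```

View pics/w3.png

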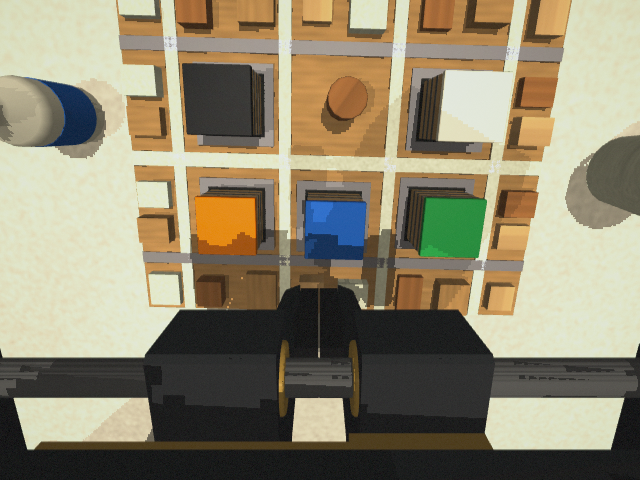

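The picture shows the orange roof spanning x 195–257, y 195–254, with its centre at (226,225), which gives (0.489,-0.029). Green is back up (roof at 72 mm) and nothing else has been disturbed. I move above orange and down to a hover.

play_rows(commands=[0, -0.07, 0, 0, 0, 0, 0, -0.145, 0, 0, 0, 0, 0, -0.145, 0, 0, 0, 0, 0, -0.145, 0.08, 0, 0, 0, 0, -0.145, 0.16, 0, 0, 0, 0, -0.145, 0.21, 0, 0, 0, 0, -0.145, 0.225, 0, 0, 0, 0, -0.145, 0.225, 0, 0, 0])

```text
time: 4.65
position: [0.4876, -0.0305, 0.091]
orientation: [-0.0, 0.999, 0.034, -0.001]
force: [0.7, 0.7, 0.4]
width: 0.001
finger_force: 0.0
```

play_rows(commands=[0, -0.002, 0.026, 0, 0, 0, 0, -0.002, 0.042, 0, 0, 0, 0, -0.002, 0.05, 0, 0, 0, 0, -0.002, 0.056, 0, 0, 0, 0, -0.002, 0.06, 0, 0, 0, 0, -0.002, 0.06, 0, 0, 0])

```text
time: 5.25
position: [0.4879, -0.0293, 0.0616]
orientation: [0.0, 0.999, 0.034, 0.0]
force: [-0.1, -1.4, 3.9]
width: 0.007
finger_force: 1.6
```

play_rows(commands=[0, 0, 0.003, 0, 0, 0, 0, 0, 0.006, 0, 0, 0, 0, 0, 0.008, 0, 0, 0, 0, 0, 0.008, 0, 0, 0, 0, 0, 0.008, 0, 0, 0])

```text
time: 5.75
position: [0.488, -0.0293, 0.0583]
orientation: [0.0, 0.999, 0.034, 0.001]
force: [-2.9, -1.1, 14.2]
width: 0.006
finger_force: 7.1
```

At the stop, with 14 N. Withdraw.

play_rows(commands=[0, 0, -0.02, 0, 0, 0, 0, 0, -0.06, 0, 0, 0, 0, 0, -0.12, 0, 0, 0, 0, 0, -0.2, 0, 0, 0, 0, 0, -0.28, 0, 0, 0, 0, 0, -0.32, 0, 0, 0, 0, 0, -0.32, 0, 0, 0, 0, 0, -0.32, 0, 0, 0])

```text
time: 6.55
position: [0.4871, -0.0288, 0.2163]
orientation: [-0.0, 0.999, 0.034, -0.001]
force: [0.1, -0.0, 0.2]
width: 0.004
finger_force: 0.0
```

```bash
python3 - <<'E'
from h import *
s=read_state(); print(s['time'],s['position'],s['force'])
c=camera_model('wrist'); p,d=capture('wrist'); cv2.imwrite('pics/w4.png',p[:,:,::-1])
for k in ('green','orange','blue'):
    m,ce,a=roof(p,k,(0,60,640,280),smin=170 if k=='orange' else 150)
    ys,xs=np.nonzero(m); W=world(c,d,ys,xs); print(k,a,np.median(W,0).round(4))
E
```

```text
6.55 [ 0.48711522 -0.02883934  0.21626116] [ 0.07625208 -0.0499458   0.15674352]
green 3361 [ 0.5005 -0.2009  0.0723]
orange 2816 [ 0.4868 -0.0271  0.0663]
blue 3217 [ 0.4917 -0.1126  0.0693]
```

View pics/w4.png

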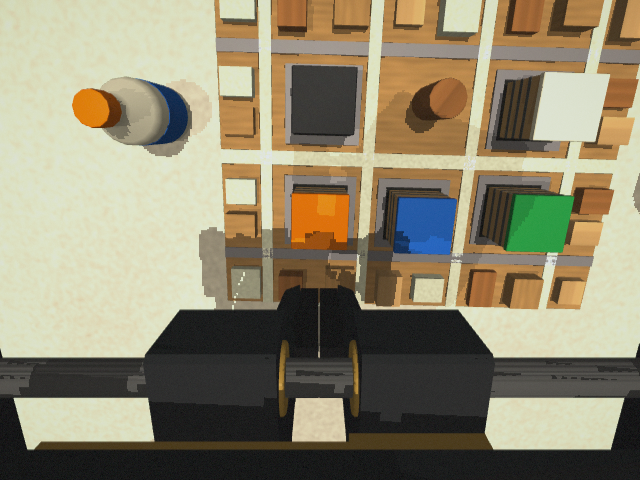

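Orange (320,221) and green (540,222) are back up, at 66 and 72 mm. The tower (440,98) and glue (130,110) stand undisturbed, and the gripper is clear.

```bash
python3 -c "
from bench import *
print(sign_off())"
```

```text
the job is handed in; nothing more can be done
None
```

I pressed the green-roofed building, then the orange one, down to its stop (about 8 N and 14 N); both sprang back up, I withdrew the arm clear, and I handed the job in at about 6.6 s (no verdict was returned).

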